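# Hold the exposure shutter half open under the red dish

## Task

Expose only half of the red dish: on the lamp unit whose glass stage carries the red dish, slide the orange shutter knob against its spring to half travel (the green line) and keep holding it there; finish while still holding it, because it springs shut when let go. Do not open it past three quarters of its travel at any time, keep the other unit's shutter closed, and leave both dishes and the other things on the bench where they are.

Things in the scene. Friction and masses are not known exactly. Their poses are not given: they have to be found in the camera images.
- unit_left: Cream exposure lamp unit at the robot's left, fixed to the bench (position, yaw vary); housing 210 x 104 x 55 mm (x, y, z). Origin: centre of its underside. Own +x points from the orange knob to the glass stage on its far half; the shutter opens along own -x, roughly towards the robot. A dark steel shutter slides under the glass, over a 60 mm square bright window.
- shutter_left (a joint): Opening of the left unit's shutter in m: 0 closed (rest), 0.03 half travel, 0.06 fully open at its stop. A spring pulls it shut: about 2.5 N at 0, 8.5 N at half, 14.5 N fully open (200 N/m); friction about 0.4 N. It snaps shut if let go.
- knob_left (a point): Upright orange tab on the left shutter, moving with it: 12 mm thick along the unit's x, 30 mm wide along its y. This point: centre of its foot, 59 mm above the bench; top 43 mm higher (102 mm above the bench); axes as the unit's. 38 mm wide foot with white pointer line. Grip or push its upper 30 mm. Closed, its stage-side face is 40 mm from the stage edge; the other side is clear.
- half_left (a point): Where the left knob point stands at half travel, 30 mm from closed along the unit's -x. On the housing top, both sides of the knob's path, a wide green painted line marks it; thin black lines mark closed and fully open, 30 mm either side of it.
- stage_left (a point): Centre of the top of the left unit's clear glass stage: 76 mm along the unit's x, 98 mm along its y, 4 mm thick, top 68 mm above the bench. 84 mm along the unit's +x from the closed knob's centre.
- unit_right: Cream exposure lamp unit at the robot's right, fixed to the bench (position, yaw vary); housing 210 x 104 x 55 mm (x, y, z). Origin: centre of its underside. Own +x points from the orange knob to the glass stage on its far half; the shutter opens along own -x, roughly towards the robot. A dark steel shutter slides under the glass, over a 60 mm square bright window.
- shutter_right (a joint): Opening of the right unit's shutter in m: 0 closed (rest), 0.03 half travel, 0.06 fully open at its stop. A spring pulls it shut: about 2.5 N at 0, 8.5 N at half, 14.5 N fully open (200 N/m); friction about 0.4 N. It snaps shut if let go.
- knob_right (a point): Upright orange tab on the right shutter, moving with it: 12 mm thick along the unit's x, 30 mm wide along its y. This point: centre of its foot, 59 mm above the bench; top 43 mm higher (102 mm above the bench); axes as the unit's. 38 mm wide foot with white pointer line. Grip or push its upper 30 mm. Closed, its stage-side face is 40 mm from the stage edge; the other side is clear.
- half_right (a point): Where the right knob point stands at half travel, 30 mm from closed along the unit's -x. On the housing top, both sides of the knob's path, a wide green painted line marks it; thin black lines mark closed and fully open, 30 mm either side of it.
- stage_right (a point): Centre of the top of the right unit's clear glass stage: 76 mm along the unit's x, 98 mm along its y, 4 mm thick, top 68 mm above the bench. 84 mm along the unit's +x from the closed knob's centre.
- dish_red: Closed clear round petri dish with red agar, 60 mm diameter, 15 mm tall, 28 to 49 g, loose on the glass stage of one of the two units (which one varies). Origin: centre of its underside. Leave it where it is.
- dish_green: Closed clear round petri dish with green agar, 60 mm diameter, 15 mm tall, 28 to 49 g, loose on the glass stage of one of the two units (which one varies). Origin: centre of its underside. Leave it where it is.
- dish_stack: Bystander: stack of four empty clear dishes as one piece, 60 mm diameter, 60 mm tall, at the left, beside the left unit's near end. Origin: centre of its underside.
- reagent_bottle: Bystander: glass bottle with black cap, 60 mm diameter, 130 mm tall, beyond the left unit's left side. Origin: centre of its underside.
- tip_box: Bystander: blue tip box with clear lid, 85 x 120 x 61 mm, at the robot's far right. Origin: centre of its underside.
Mind the look-alikes: they are no part of the job. Leave any purple or turquoise look-alike of the unit_left alone.

How it is judged:
By the outcome, as a careful person would: the job done as asked, in the order asked, and still so for the second after the job is handed in, while the arm keeps its last pose, push and grip.
It also fails if it takes over 32 s, if anything falls off the work surface, if the arm or the gripper's body presses on something with over 40 N, if the wrist force passes 120 N, or if a joint passes its speed limit or range.

## Robot

A 6-joint arm with a two-finger parallel gripper is mounted at the origin on the work surface. World frame = base frame: x ahead of the robot, y to its left, z up, the work surface at z = 0. Lengths are in m, angles in rad, forces in N, time in s.
With the tool pointing down it reaches from about 0.3 to 0.775 m from the base axis. Payload 14.6 kg.
Tool frame: the origin (TCP) lies at the very end of the fingers, on their centre line; the grasp point (between the pads) lies 19 mm behind it; z points along the fingers, y is the direction in which the jaws open and shut (so a half turn about z gives the same grasp; the last joint's range is limited). The gripper opens to 94 mm and grips with 3 to 60 N. Pads are 16 mm wide; open, the fingers measure 119 mm over their backs; the gripper's body (75 mm by 177 mm) begins 78 mm behind the grasp point.
Start: joints at [-1.324, 0.3, 1.521, -0, 1.321, -0.067], TCP at [0.17, -0.523, 0.205] pointing down, gripper open.
Joint ranges: [-3.03, 3.03], [-0.79, 2.21], [0.23, 2.52], [-1.04, 4.18], [0, 3.07], [-2.55, 2.55]. Speed limits (rad/s): [2.22, 2.22, 2.57, 3.14, 3.14, 3.14].

## Interface

Orientations are given as [roll, pitch, yaw] about the fixed x, y, z axes, in that order (R = Rz(yaw) Ry(pitch) Rx(roll)).
In Python, from station import get_obs, vision, hand_in gives the robot as it stands.
- The arm moves only by the tool play_rows, never from a script. Its argument "moves" is a list of rows, each an object with "claw": the opening, from 0 (shut) to 1 (fully open); "linear": the shift along the tool's x, y, z in mm, a list of three; "turn": the turn, a rotation vector about the tool's x, y, z in rad, a list of three. In form: [{"claw": claw, "linear": [tx, ty, tz], "turn": [ax, ay, az]}, ...]. A call has 1 to 8 rows; each row is the pose to reach, as a shift and turn from the pose measured when the call began, along the tool's axes at that moment; what a row does not reach only later rows make up. A row lasts 1/8 s, in which the tool goes at most 62.5 mm and 10.7 degrees, less where a joint would pass 70% of its speed; a pose out of reach is approached as far as the arm can. A call with a gripper value outside its range is refused whole. The fingers move at their own pace and stop on an object; "force" is the grip in N (left out, the last holds). Time passes only in rows, so rows that repeat a pose let the fingers close. It gives the time, the measured TCP pose, the force and the opening at its end, in the units of the state.
- get_obs(): the state, without advancing time (a new reading comes with each control period).
- vision.camera(name): name is "side" or "top" or "wrist"; returns the picture (480x640x3 uint8, blue, green, red); there is no depth.
- vision.camera_info(name): a dict with "camera_matrix" (3x3 intrinsics, pixels), "rvec" (rotation vector, rad) and "tvec" (3), from world to camera coordinates, as OpenCV has them; the wrist camera has in their place "mount" (4x4, takes a point from camera to tool coordinates, whose origin is the TCP and whose axes are the flange's). Camera axes: x right, y down, z forward; pixel columns grow to the right and rows downward; lengths in m; the calibration is good to about 2 mm. A picture is of the moment at which its call begins: read the wrist's pose just before it. camera_info takes no time and is no camera call.
- hand_in(): hands the job in, once; it reports no verdict.
The state is a dict: "time_s": time; "qpos": joint angles; "joint_vel": joint speeds; "tau": joint torques, N m; "ee_pos": TCP position; "eef_rot": TCP orientation; "force": force on the tool from outside, world axes, zero at the start; "moment": the same for the moment, N m; "grip_width": finger opening in m.
Only numpy, scipy, OpenCV 4.12 (cv2) and the standard library are available. Lean on these libraries where they do the work, as an engineer would, in place of code of your own. Each camera call takes 0.05 s, during which the arm holds its last target.

## Working session

There is one attempt and no reset: what is moved stays moved. The work goes in short steps, Python scripts to look and compute and a tool call to move; the robot and the scene stay as the last step left them, time stands still between calls to the robot, and variables do not carry over. Pictures are saved under pics/ and viewed, and the job is handed in when it is done.

Besides the shell and the picture viewer there is one more tool, called as name(argument=value, ...), one argument or row to a line, values as JSON. play_rows: Moves the arm, as the interface text tells. Its arguments: {"type":"object","properties":{"moves":{"type":"array","items":{"type":"object","properties":{"claw":{"type":"number"},"linear":{"type":"array","items":{"type":"number"}},"turn":{"type":"array","items":{"type":"number"}}}}},"force":{"type":"number"}},"required":["moves"]}

```bash
mkdir -p pics; ls
python3 - <<'E'
from station import get_obs, vision
import cv2
print(get_obs())
for n in ("top","side"):
    cv2.imwrite(f"pics/{n}0.png",vision.camera(n)); print(n,vision.camera_info(n))
print(vision.camera_info("wrist"))
E
```

```text
pics
{'time_s': 0.0, 'qpos': array([-1.32353259e+00,  3.00498739e-01,  1.52159502e+00, -3.93362750e-05,
        1.32069505e+00, -6.66123009e-02]), 'joint_vel': array([ 7.51833805e-05, -6.20320345e-04, -5.23457183e-04, -2.61626893e-04,
        1.12632704e-03, -9.79882076e-04]), 'tau': array([ 2.63013448e-03, -5.31798470e+01, -3.52729261e+01,  7.09083793e-02,
        2.43888900e-02, -9.54641678e-05]), 'ee_pos': array([ 0.16972619, -0.52287415,  0.20486527]), 'eef_rot': array([-3.14039661e+00, -4.16040001e-05,  3.13885774e-01]), 'force': array([0.24006232, 0.24072412, 0.59026691]), 'moment': array([-0.03230983, -0.00656238,  0.05482283]), 'grip_width': 0.0936325270289614}
top {'camera_matrix': array([[566.22686022,   0.        , 308.68752059],
       [  0.        , 566.22686022, 240.83585257],
       [  0.        ,   0.        ,   1.        ]]), 'rvec': array([ 2.18774297, -2.15284904,  0.07052036]), 'tvec': array([-0.00477532,  0.50486318,  1.34060571])}
side {'camera_matrix': array([[582.26800617,   0.        , 325.53742125],
       [  0.        , 582.26800617, 240.79128346],
       [  0.        ,   0.        ,   1.        ]]), 'rvec': array([ 0.77229174, -2.51361669,  1.18537324]), 'tvec': array([0.43117636, 0.26277495, 1.26935033])}
{'camera_matrix': array([[385.09353341,   0.        , 313.15253986],
       [  0.        , 385.09353341, 237.90029801],
       [  0.        ,   0.        ,   1.        ]]), 'mount': array([[-8.28352101e-04, -9.73738303e-01, -2.27668688e-01,
         6.41178023e-02],
       [ 9.99998226e-01, -4.21421649e-04, -1.83598471e-03,
         1.49527729e-04],
       [ 1.69182412e-03, -2.27669805e-01,  9.73736924e-01,
        -1.78805169e-01],
       [ 0.00000000e+00,  0.00000000e+00,  0.00000000e+00,
         1.00000000e+00]])}
```

View pics/top0.png

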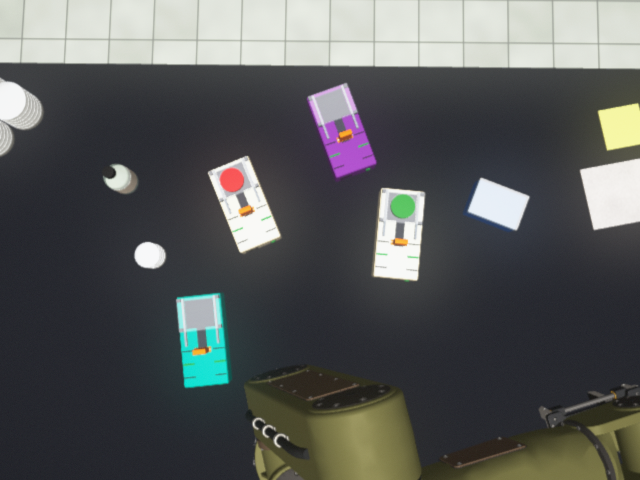

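View pics/side0.png

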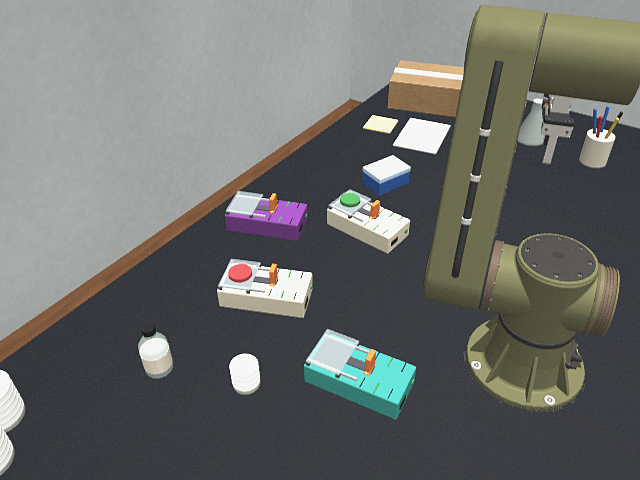

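The top view shows the red dish at about (232,180) on the left cream unit, with its knob at (246,211). The green dish is on the right cream unit. Next I'll zoom in and measure.

Run:
```python
import cv2
im=cv2.imread("pics/top0.png")[145:265,190:300]
cv2.imwrite("pics/topz.png",cv2.resize(im,None,fx=5,fy=5,interpolation=cv2.INTER_CUBIC))
im=cv2.imread("pics/side0.png")[240:330,200:330]
cv2.imwrite("pics/sidez.png",cv2.resize(im,None,fx=6,fy=6,interpolation=cv2.INTER_CUBIC))
```

```text
(no output)
```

View pics/topz.png

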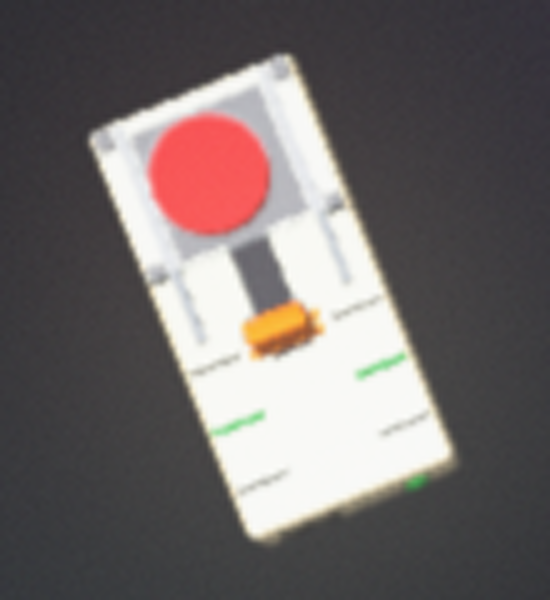

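View pics/sidez.png

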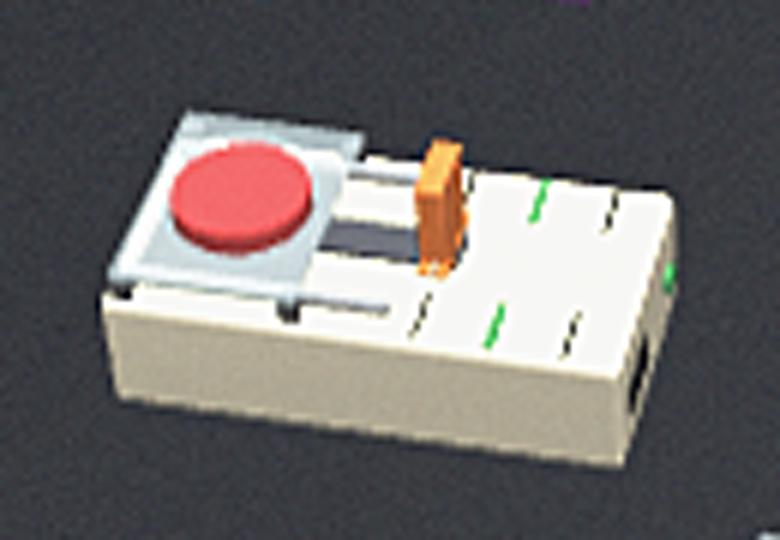

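```bash
cat > h.py <<'E'
import numpy as np,cv2
from station import get_obs, vision
from scipy.spatial.transform import Rotation as R
def back(info,uv,z):
    K=info["camera_matrix"];Rm=cv2.Rodrigues(info["rvec"])[0];t=np.ravel(info["tvec"])
    c=-Rm.T@t; out=[]
    for p in np.atleast_2d(uv):
        d=Rm.T@np.linalg.inv(K)@np.r_[p,1.]
        out.append((c+d*(z-c[2])/d[2])[:2])
    return np.array(out)
E
python3 - <<'E'
from h import *
def tz(l): return np.array(l)/5+[190,145]-.4
def sz(l): return np.array(l)/6+[200,240]-.4
ti,si=vision.camera_info("top"),vision.camera_info("side")
T=lambda l,z:back(ti,tz(l),z)
S=lambda l,z:back(si,sz(l),z)
c=T([(252,537),(452,462),(92,138),(285,55)],.055);print("top corners NL NR FL FR",c)
print([np.linalg.norm(c[a]-c[b]) for a,b in((0,1),(2,3),(0,2),(1,3))])
for n,(l) in dict(closed=[(192,373),(240,358),(335,317),(382,298)],green=[(212,432),(265,415),(358,375),(405,357)],open=[(240,490),(287,473),(380,432),(428,415)]).items():
    p=T(l,.055);d=p[3]-p[0];print(n,p.mean(0),p[0],p[3],"yaw",np.degrees(np.arctan2(-d[0],d[1]))+180)
print("knob top, top cam",T([(275,320)],.102), "dish",T([(209,174)],.083))
print("side lines: closed,green,open near/far mid")
for l in ([(422,315),(470,188)],[(495,325),(540,202)],[(570,335),(612,210)]):
    p=S(l,.055);print(p.mean(0),p)
print("knob top side", S([(440,170)],.102))
E
```

```text
top corners NL NR FL FR [[0.47330294 0.16336559]
 [0.51004885 0.07020657]
 [0.6619695  0.2446556 ]
 [0.70319999 0.15381063]]
[np.float64(0.10014421896657749), np.float64(0.09976352111493884), np.float64(0.20543402521474402), np.float64(0.21046852334152683)]
closed [0.56830202 0.14923378] [0.55030551 0.19380107] [0.5872522  0.10491113] yaw 22.569983128218666
green [0.54082309 0.13778593] [0.52249961 0.18356309] [0.55936887 0.09341341] yaw 22.243495110675212
open [0.51368984 0.12591523] [0.49532648 0.1696096 ] [0.53206326 0.08196926] yaw 22.742292785694104
knob top, top cam [[0.56952597 0.14894365]] dish [[0.64004358 0.18398406]]
side lines: closed,green,open near/far mid
[0.56922885 0.14835194] [[0.55440957 0.18256883]
 [0.58404813 0.11413505]]
[0.54143261 0.13799735] [[0.52743848 0.17104263]
 [0.55542674 0.10495207]]
[0.51425139 0.12584846] [[0.50000237 0.15915905]
 [0.52850042 0.09253787]]
knob top side [[0.56613068 0.15169534]]
```

play_rows(
  moves=[
    {"claw": 0.5,"linear": [42,-37,0],"turn": [0,0,-0.118]},
    {"claw": 0.5,"linear": [84,-74,0],"turn": [0,0,-0.237]},
    {"claw": 0.5,"linear": [126,-111,0],"turn": [0,0,-0.355]},
    {"claw": 0.5,"linear": [168,-147,0],"turn": [0,0,-0.474]},
    {"claw": 0.5,"linear": [210,-184,0],"turn": [0,0,-0.592]},
    {"claw": 0.5,"linear": [252,-221,0],"turn": [0,0,-0.71]},
    {"claw": 0.5,"linear": [293,-258,0],"turn": [0,0,-0.829]},
    {"claw": 0.5,"linear": [335,-295,0],"turn": [0,0,-0.947]},
  ],
)

```text
time_s: 1.1
ee_pos: [0.3978, -0.1372, 0.2053]
eef_rot: [-3.141, -0.001, 1.265]
force: [0.7, -0.9, -0.1]
grip_width: 0.0471
```

```bash
cat >> h.py <<'E'
def delta(target,yaw):
    o=get_obs();M=R.from_euler("xyz",o["eef_rot"])
    T=R.from_euler("xyz",[np.pi,0,yaw])
    print("t",o["time_s"],"pos",o["ee_pos"].round(4),"rot",o["eef_rot"].round(4),"F",o["force"].round(2),"w",round(o["grip_width"],4))
    print("lin mm",(M.inv().apply(np.array(target)-o["ee_pos"])*1e3).round(1),"turn",(M.inv()*T).as_rotvec().round(4))
E
python3 -c "
from h import *
delta([.5685,.149,.2],np.radians(113))"
```

```text
t 1.1 pos [ 0.3978 -0.1372  0.2053] rot [-3.1412e+00 -8.0000e-04  1.2645e+00] F [ 0.69 -0.88 -0.15] w 0.0471
lin mm [324.3  76.5   5.5] turn [-1.000e-04 -9.000e-04 -7.077e-01]
```

play_rows(
  moves=[
    {"claw": 0.4,"linear": [54,13,0],"turn": [0,0,-0.12]},
    {"claw": 0.4,"linear": [108,26,0],"turn": [0,0,-0.24]},
    {"claw": 0.4,"linear": [162,38,2],"turn": [0,0,-0.36]},
    {"claw": 0.4,"linear": [216,51,3],"turn": [0,0,-0.48]},
    {"claw": 0.4,"linear": [270,64,4],"turn": [0,0,-0.6]},
    {"claw": 0.4,"linear": [324,76,5],"turn": [0,0,-0.708]},
    {"claw": 0.4,"linear": [324,76,5],"turn": [0,0,-0.708]},
    {"claw": 0.4,"linear": [324,76,5],"turn": [0,0,-0.708]},
  ],
)

```text
time_s: 2.1
ee_pos: [0.5676, 0.1484, 0.2001]
eef_rot: [-3.141, -0.001, 1.972]
force: [-0.6, -1.0, 0.4]
grip_width: 0.0374
```

```bash
python3 -c "
from h import *
delta([.5685,.149,.08],np.radians(113))
cv2.imwrite('pics/w1.png',vision.camera('wrist'))"
```

```text
t 2.1 pos [0.5676 0.1484 0.2001] rot [-3.1408e+00 -9.0000e-04  1.9718e+00] F [-0.62 -0.97  0.35] w 0.0374
lin mm [1.000e-01 1.200e+00 1.201e+02] turn [-0.0008 -0.0009 -0.0004]
```

View pics/w1.png

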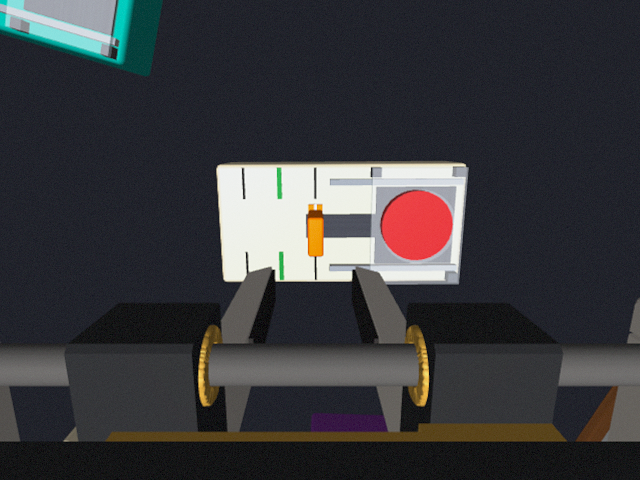

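The knob's top is at about (316,233) and the green line runs from (279,183) to (282,265). Now I'll check these positions with the wrist calibration.

Run:
```python
from h import *
i=vision.camera_info("wrist");o=get_obs();M=R.from_euler("xyz",o["eef_rot"]).as_matrix()
K=i["camera_matrix"];m=i["mount"]
def B(uv,z):
    d=M@m[:3,:3]@np.linalg.inv(K)@np.r_[uv,1.];c=o["ee_pos"]+M@m[:3,3]
    return (c+d*(z-c[2])/d[2])
c=[B(p,.055) for p in((315,183),(315.5,268))]; g=[B(p,.055) for p in((279,183),(281.5,265))]; op=[B(p,.055) for p in((243.5,183),(247.5,262))]
for q in(c,g,op):
    d=q[0]-q[1];print(np.mean(q,0).round(4),np.degrees(np.arctan2(-d[0],d[1])), )
print("knob",B((315.5,237),.102),[B(p,.102) for p in((308,218),(323,218),(308,256),(323,256))])
u=np.array([np.cos(np.radians(23)),np.sin(np.radians(23))])
for q in(c,g,op): print([float(np.dot(p[:2],u).round(4)) for p in q])
print("knob along u",B((315.5,237),.102)[:2]@u)
```

```text
[0.5677 0.1484 0.055 ] 23.28630853857978
[0.5395 0.138  0.055 ] 23.499161353279185
[0.5116 0.1277 0.055 ] 23.471582944004357
knob [0.56701996 0.14986044 0.102     ] [array([0.55642024, 0.16083634, 0.102     ]), array([0.56651269, 0.16509682, 0.102     ]), array([0.56753892, 0.1342727 , 0.102     ]), array([0.57786397, 0.13863157, 0.102     ])]
[0.5804, 0.5807]
[0.5503, 0.5509]
[0.5205, 0.5211]
knob along u 0.5804997592135505
```

play_rows(
  moves=[
    {"claw": 0.4,"linear": [0,0,40],"turn": [0,0,-0.004]},
    {"claw": 0.4,"linear": [0,0,80],"turn": [0,0,-0.004]},
    {"claw": 0.4,"linear": [0,0,110],"turn": [0,0,-0.004]},
    {"claw": 0.4,"linear": [0,0,127],"turn": [0,0,-0.004]},
    {"claw": 0.4,"linear": [0,0,127],"turn": [0,0,-0.004]},
  ],
)

```text
time_s: 2.78
ee_pos: [0.5672, 0.1474, 0.0732]
eef_rot: [-3.14, -0.001, 1.974]
force: [0.1, 0.2, 0.8]
grip_width: 0.0375
```

play_rows(
  force=25,
  moves=[
    {"claw": 0.25,"linear": [0,0,0],"turn": [0,0,0]},
    {"claw": 0.15,"linear": [0,0,0],"turn": [0,0,0]},
    {"claw": 0.05,"linear": [0,0,0],"turn": [0,0,0]},
    {"claw": 0,"linear": [0,0,0],"turn": [0,0,0]},
    {"claw": 0,"linear": [0,0,0],"turn": [0,0,0]},
  ],
)

```text
time_s: 3.4
ee_pos: [0.5679, 0.1475, 0.0741]
eef_rot: [3.141, -0.001, 1.974]
force: [3.4, 1.3, 6.3]
grip_width: 0.0118
```

```bash
python3 -c "
from h import *
delta([.5399,.1367,.073],np.radians(113.2))
cv2.imwrite('pics/w2.png',vision.camera('wrist'))"
```

```text
t 3.4 pos [0.5679 0.1475 0.0741] rot [ 3.1409e+00 -6.0000e-04  1.9741e+00] F [3.44 1.32 6.29] w 0.0118
lin mm [  1. -30.   1.] turn [ 0.0007 -0.0006 -0.0016]
```

View pics/w2.png

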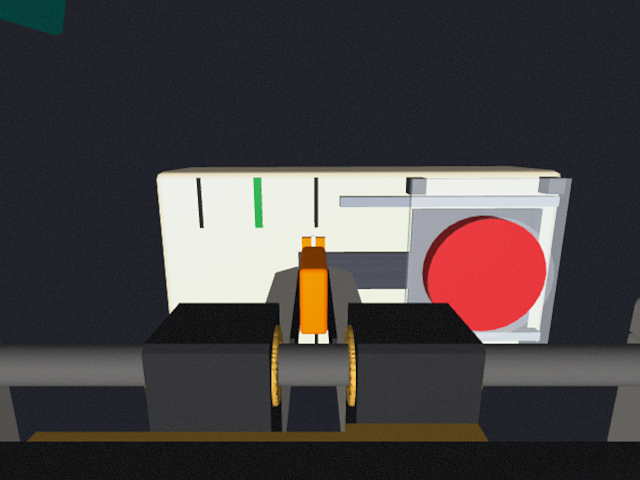

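play_rows(
  force=40,
  moves=[
    {"claw": 0,"linear": [0,0,0],"turn": [0,0,0]},
    {"claw": 0,"linear": [0,-5,0],"turn": [0,0,0]},
    {"claw": 0,"linear": [0,-10,0],"turn": [0,0,0]},
    {"claw": 0,"linear": [0,-15,0],"turn": [0,0,0]},
    {"claw": 0,"linear": [0,-20,0],"turn": [0,0,0]},
    {"claw": 0,"linear": [0,-25,0],"turn": [0,0,0]},
    {"claw": 0,"linear": [0,-28,0],"turn": [0,0,0]},
    {"claw": 0,"linear": [0,-28,0],"turn": [0,0,0]},
  ],
)

```text
time_s: 4.45
ee_pos: [0.5422, 0.1365, 0.0741]
eef_rot: [3.14, -0.0, 1.974]
force: [8.4, 2.0, -1.8]
grip_width: 0.0118
```

```bash
python3 -c "
from h import *
delta([.5399,.1367,.073],np.radians(113.2))
cv2.imwrite('pics/w3.png',vision.camera('wrist'))"
```

```text
t 4.45 pos [0.5422 0.1365 0.0741] rot [ 3.1396e+00 -4.0000e-04  1.9741e+00] F [ 8.43  1.96 -1.76] w 0.0118
lin mm [ 1.1 -2.1  1.1] turn [ 0.002  -0.0004 -0.0016]
```

View pics/w3.png

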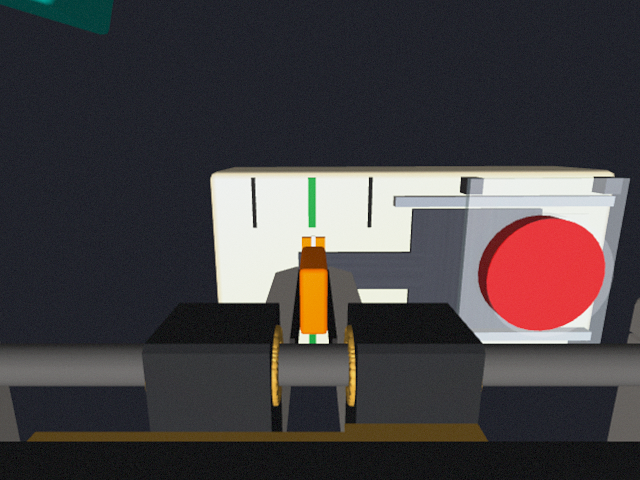

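Run:
```python
import cv2,numpy as np
a=[cv2.resize(cv2.imread(f"pics/w{k}.png")[165:350,250:380],None,fx=3,fy=3,interpolation=cv2.INTER_CUBIC) for k in(2,3)]
cv2.imwrite("pics/z23.png",np.hstack(a))
```

```text
(no output)
```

View pics/z23.png

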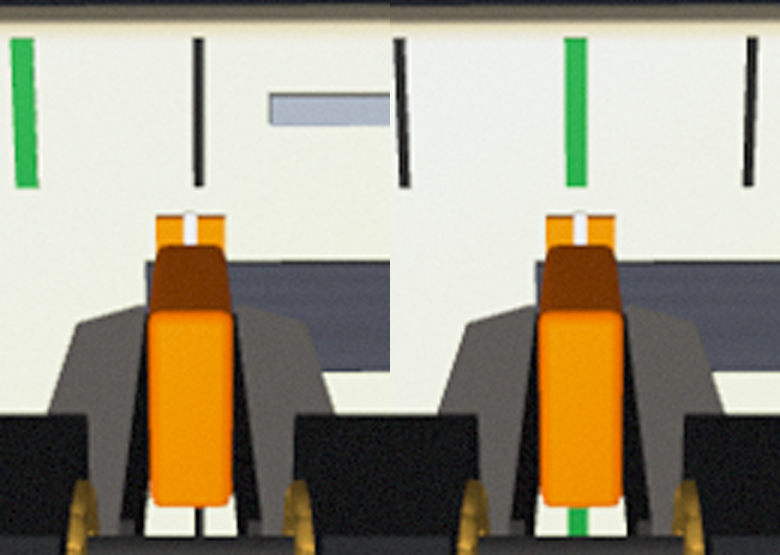

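play_rows(
  moves=[
    {"claw": 0,"linear": [0,-0.6,0],"turn": [0,0,0]},
    {"claw": 0,"linear": [0,-0.6,0],"turn": [0,0,0]},
    {"claw": 0,"linear": [0,-0.6,0],"turn": [0,0,0]},
    {"claw": 0,"linear": [0,-0.6,0],"turn": [0,0,0]},
    {"claw": 0,"linear": [0,-0.6,0],"turn": [0,0,0]},
    {"claw": 0,"linear": [0,-0.6,0],"turn": [0,0,0]},
  ],
)

```text
time_s: 5.25
ee_pos: [0.5419, 0.1364, 0.0741]
eef_rot: [3.138, -0.0, 1.974]
force: [9.0, 3.5, -3.3]
grip_width: 0.0117
```

```bash
python3 -c "
from h import *
delta([.5399,.1367,.073],np.radians(113.2))
a=vision.camera('wrist');t=vision.camera('top');s=vision.camera('side')
f=lambda x,k:cv2.resize(x,None,fx=k,fy=k,interpolation=cv2.INTER_CUBIC)
cv2.imwrite('pics/w4.png',f(a[165:350,250:380],3))
cv2.imwrite('pics/top4.png',t)
cv2.imwrite('pics/s4.png',s)"
```

```text
t 5.25 pos [0.5419 0.1364 0.0741] rot [ 3.1384e+00 -3.0000e-04  1.9740e+00] F [ 8.95  3.48 -3.25] w 0.0117
lin mm [ 1.1 -1.7  1.1] turn [ 0.0032 -0.0003 -0.0017]
```

View pics/w4.png

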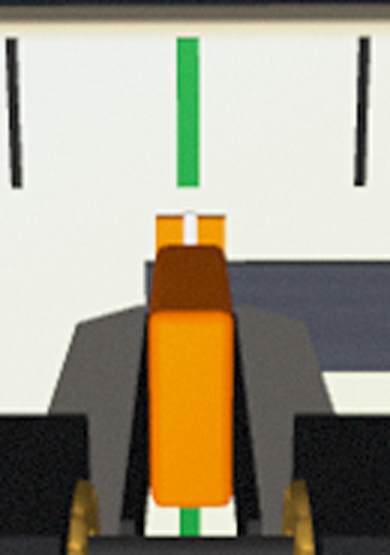

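View pics/s4.png

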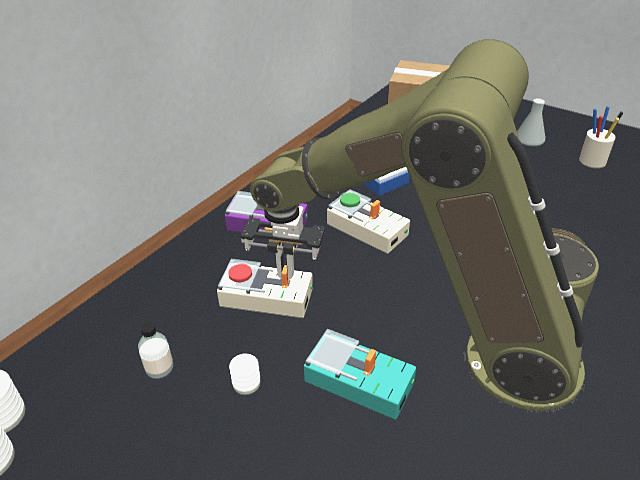

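View pics/top4.png

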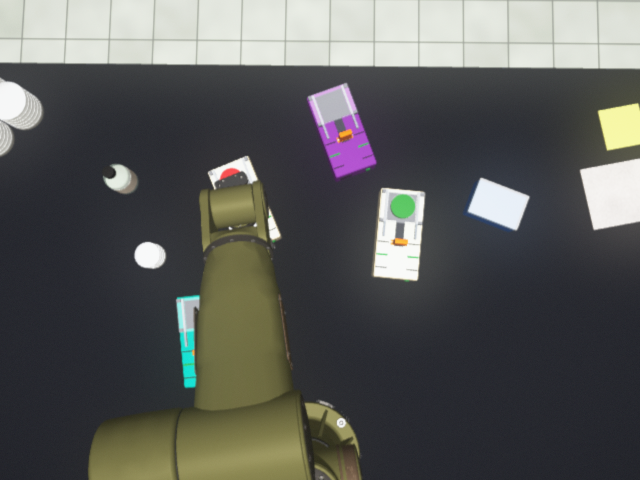

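```bash
python3 -c "
from station import *
o=get_obs();print(o['time_s'],o['ee_pos'],o['force'],o['grip_width']);print(hand_in())"
```

```text
5.4 [0.54193824 0.13636349 0.07406529] [ 7.82614309  2.13140157 -2.06957279] 0.011677604377369394
the job is handed in; nothing more can be done
None
```

I slid the orange knob on the left cream unit (the one with the red dish) to the green half-travel line. I handed the job in at 5.4 s with the gripper still holding it.

- **Opening:** the last wrist picture shows the knob's white pointer within about 0.3 mm of the green line's centre. The arm moved about 28.3 mm after gripping, and the knob had already shifted about 1.5 mm as the fingers closed, so the opening is about 30 mm. It never went near the three-quarter mark.
- **Hold:** the pull read 8–9.6 N over the last readings, against an expected 8.5 N at half travel. The finger opening is 11.7 mm on the 12 mm knob, so the grip is firm.
- **Rest of the scene:** in the last top and side pictures the right unit's shutter is still closed, and the green dish, bottle, dish stack and look-alike units look unmoved. The red dish looks unmoved in the side view. The arm hid part of it, part of the turquoise unit in the top view, and part of the tip box in the side view. I compared these pictures by eye only, without re-measuring positions.

No check failed. The one small disagreement is a single force reading of 9.6 N, slightly higher than the spring alone would give at 30 mm. I put it down to friction and sensor noise.

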